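# Seat the vials and index the reader carriage

## Robot

A 6-joint arm with a two-finger parallel gripper is mounted at the origin on the work surface. World frame = base frame: x ahead of the robot, y to its left, z up, the work surface at z = 0. Lengths are in m, angles in rad, forces in N, time in s.
With the tool pointing down it reaches from about 0.325 to 0.85 m from the base axis. Payload 15.5 kg.
Tool frame: the origin (TCP) lies between the finger pads, 19 mm behind the fingertips; this is the grasp point; x points along the fingers, y is the direction in which the jaws open and shut, and the axes are right-handed (so a half turn about x gives the same grasp; the last joint's range is limited). The gripper opens to 91 mm and grips with 3 to 60 N. Pads are 32 mm wide; open, the fingers measure 118 mm over their backs; the gripper's body (76 mm by 178 mm) begins 60 mm behind the grasp point.
Start: joints at [1.157, 0.494, 1.345, -0, 1.302, -0.096], TCP at [0.196, 0.594, 0.233] pointing down, gripper open.
Joint ranges: [-2.91, 2.91], [-0.82, 2.16], [0.22, 2.67], [-1.22, 4.37], [0.12, 2.79], [-3.08, 3.08]. Speed limits (rad/s): [1.89, 1.89, 2.57, 3.01, 3.01, 3.01].

## Interface

Orientations are given as a unit quaternion [x, y, z, w].
In Python, from cell import status, snapshot, env gives the robot as it stands. The module is installed in compiled form; this text tells all that it offers.
- The arm moves only by the tool servo_tool, never from a script. Its argument "plan" is a list of rows, each an object with "delta_pos": the shift along the world's x, y, z each as a share of 0.75 m, from -1 to 1, a list of three; "twist": the turn, a rotation vector about the world's x, y, z each as a share of 45 degrees, from -1 to 1, a list of three. In form: [{"delta_pos": [dx, dy, dz], "twist": [wx, wy, wz]}, ...]. A call has exactly 10 rows; each row is the pose to reach, as a shift and turn from the pose measured when the call began; what a row does not reach only later rows make up. A row lasts 1/12 s, in which the tool goes at most 41.7 mm and 7.16 degrees, less where a joint would pass 70% of its speed; a pose out of reach is approached as far as the arm can. A call with a number of a shift or a turn outside -1 to 1 is refused whole. A call with a gripper value outside its range is refused whole. "fingers" is the finger opening in mm, from 0 to 91.2, set as the call begins (left out, the last holds). The fingers move at their own pace and stop on an object; the grip force is fixed at half the most. Time passes only in rows, so rows that repeat a pose let the fingers close, or fill a call up. It gives the time, the measured TCP pose, the force and the opening at its end, in the units of the state.
- status.get_state(): the state, without advancing time (a new reading comes with each control period).
- snapshot(name): name is "scene" or "top"; returns a dict with "color" (420x560x3 uint8, blue, green, red), "camera_matrix" (3x3 intrinsics, pixels), "world_to_cam" (4x4, takes a point from world to camera coordinates). Camera axes: x right, y up, looking along -z (the intrinsics and any distortion apply to the point x, -y, -z); pixel columns grow to the right and rows downward; lengths in m; the calibration is good to about 2 mm. A picture is of the moment at which its call begins. There is no depth.
- env.job_done(): hands the job in, once; it reports no verdict.
The state is a dict: "time": time; "qpos": joint angles; "joint_vel": joint speeds; "effort": joint torques, N m; "ee_pos": TCP position; "eef_rot": TCP orientation; "ft_force": force on the tool from outside, world axes, zero at the start; "ft_torque": the same for the moment, N m; "finger_gap": finger opening in m.
Only numpy, scipy, OpenCV 4.12 (cv2) and the standard library are available. Lean on these libraries where they do the work, as an engineer would, in place of code of your own. Each camera call takes 0.05 s, during which the arm holds its last target.

## Task

First, while the carriage is still parked well short of the reader head, press each of the three capped vials in it fully down into its pocket. Then take the carriage by its upright black handle and slide it along the rail towards the reader head until the spring ball on its side clicks into the notch of the steel index bar. Finish still gripping the handle, holding the carriage still at that notch, and leave the other things on the bench where they stand.

Things in the scene. Friction and masses are not known exactly. Their poses are not given: they have to be found in the camera images.
- stage: Fixed slide stage: flat aluminium bed on the bench, 12 mm high, spanning y -255 to +205 mm and x -40 to +60 mm, with a rail along it. Origin on the bench, under the rail's centre line. z up; y along the rail towards the reader head (the way the carriage must go); x away from the robot, to the index bar's side. Its place and turn (up to 17 degrees) vary.
- carriage (a joint): Position of the carriage along the rail in m: 0 parked, growing towards the reader, at most 0.21. Carriage: grey block 44 mm wide, 180 mm long, top face 44 mm above the bench; it cannot leave the rail. It starts in the first 30 mm and must travel about 105 to 190 mm. Drag about 2 to 3 N.
- handle (a point): Top centre of the carriage's handle, 92 mm above the bench: an upright black block, 20 mm wide across the rail and 18 mm along it, rising 48 mm from the carriage's top face, at the carriage's rear end, 65 mm behind the nearest vial's centre. Axes as the stage's.
- carriage_ball (a point): Tip of the steel detent ball (10 mm across) on the far side (+x) of the carriage, level with the handle along the rail, 30 mm above the bench. This point is fixed to the carriage. A spring presses the ball onto the index bar with about 8 N; it sinks about 2.5 mm into the notch.
- reader: Fixed reader head: white box 85 x 80 x 105 mm tall behind the rail, with a 50 mm wide arm over the rail, underside 70 and top 105 mm high. Origin on the bench under the arm, on the rail's centre line; axes as the stage's. Its place along the rail varies by 50 mm. Its steel index bar, 10 mm thick, top 40 mm high, lies along the rail's far side, from 295 to 36 mm before the origin.
- notch (a point): The only notch of the index bar: a V, 10 mm wide and 4 mm deep, 101 mm before the reader's origin along the rail, 30 mm above the bench. Axes as the stage's. The ball is in it when carriage_ball is level with this point along y. It draws the carriage in over the last 3 mm or so; then about 8 N along the rail is needed to push it out either way. The rail goes on at least 20 mm past the notch.
- vial_a (a joint): How far the rear (nearest the handle) vial is pressed in, in m: 0 stands 8 mm proud, 0.008 fully home against a firm stop. It starts 3 to 8 mm short of home, grips its pocket (about 6 N to push) and stays where it is left.
- vial_b (a joint): How far the middle vial is pressed in, in m: 0 stands 8 mm proud, 0.008 fully home against a firm stop. It starts 3 to 8 mm short of home, grips its pocket (about 6 N to push) and stays where it is left.
- vial_c (a joint): How far the front (nearest the reader) vial is pressed in, in m: 0 stands 8 mm proud, 0.008 fully home against a firm stop. It starts 3 to 8 mm short of home, grips its pocket (about 6 N to push) and stays where it is left.
- vial_a_top (a point): Top centre of the rear vial's flat black cap, 23 mm across; 66 mm above the bench when home, up to 74 mm when proud. It stands in the carriage on the rail's centre line, vials 36 mm apart.
- vial_b_top (a point): Top centre of the middle vial's flat black cap, 23 mm across; 66 mm above the bench when home, up to 74 mm when proud. It stands in the carriage on the rail's centre line, vials 36 mm apart.
- vial_c_top (a point): Top centre of the front vial's flat black cap, 23 mm across; 66 mm above the bench when home, up to 74 mm when proud. It stands in the carriage on the rail's centre line, vials 36 mm apart.
- spare_vial: Bystander, not in the carriage: a spare capped vial, 23 mm across and 58 mm tall, standing on the bench just behind the stage. Origin: centre of its underside.
- tip_box: Bystander: grey closed tip box, 80 x 120 x 55 mm tall, on the bench behind the stage. Origin: centre of its underside; x along the 80 mm, y along the 120 mm.
- cap_pot: Bystander: small white screw jar, 50 mm across and 50 mm tall, on the robot's side of the stage. Origin: centre of its underside.
- pad: Bystander: flat black bar-shaped eraser, 30 x 110 x 14 mm tall, lying on the robot's side of the stage. Origin: centre of its underside; y along its length.
- timer: Bystander: flat white bench timer, 60 x 75 x 22 mm tall. Origin: centre of its underside.
- beaker: Bystander: clear glass beaker, 72 mm across and 95 mm tall. Origin: centre of its underside.
- wash_bottle: Bystander: white wash bottle, 64 mm across and 170 mm tall. Origin: centre of its underside.

How it is judged:
By the outcome, as a careful person would: the job done as asked, in the order asked, and still so for the second after the job is handed in, while the arm keeps its last pose, push and grip.
It also fails if it takes over 58 s, if anything falls off the work surface, if the arm or the gripper's body presses on something with over 40 N, if the wrist force passes 120 N, or if a joint passes its speed limit or range.

## Working session

There is one attempt and no reset: what is moved stays moved. The work goes in short steps, Python scripts to look and compute and a tool call to move; the robot and the scene stay as the last step left them, time stands still between calls to the robot, and variables do not carry over. Pictures are saved under pics/ and viewed, and the job is handed in when it is done.

Besides the shell and the picture viewer there is one more tool, called after "Call:" as name(argument=value, ...) on one line, values as JSON. servo_tool: Moves the arm, as the interface text tells. Shift numbers are shares of 0.75 m and turn numbers shares of 45 degrees, none past 1 either way. Its arguments: {"type":"object","properties":{"plan":{"type":"array","items":{"type":"object","properties":{"delta_pos":{"type":"array","items":{"type":"number"}},"twist":{"type":"array","items":{"type":"number"}}}}},"fingers":{"type":"number"}},"required":["plan"]}

```bash
mkdir -p pics; python3 - <<'E'
from cell import status,snapshot
import cv2,numpy as np
print(status.get_state())
for n in("scene","top"):
    s=snapshot(n);cv2.imwrite(f"pics/{n}0.png",s["color"]);np.savez(f"{n}0.npz",**s);print(n,s["camera_matrix"].round(1).tolist(),s["world_to_cam"].round(3).tolist(), s.keys())
E
```

```text
{'time': 0.0, 'qpos': array([ 1.15652104e+00,  4.94224340e-01,  1.34611453e+00, -2.83700519e-05,
        1.30252518e+00, -9.54908278e-02]), 'joint_vel': array([ 0.0004947 , -0.00117554,  0.00011825, -0.00119725,  0.00021593,
       -0.00035209]), 'effort': array([-1.34771988e-03, -8.78810692e+01, -3.81862664e+01,  7.06331804e-02,
        5.31978160e-02, -1.20659802e-04]), 'ee_pos': array([0.19573775, 0.59318021, 0.2321183 ]), 'eef_rot': array([ 0.11179062,  0.69824771, -0.11266546,  0.69803975]), 'ft_force': array([ 0.4674339 , -0.30659643,  0.38284096]), 'ft_torque': array([-0.02570455,  0.02312904, -0.04278589]), 'finger_gap': 0.09130050130663087}
scene [[464.3, 0.0, 277.6], [0.0, 464.3, 204.3], [0.0, 0.0, 1.0]] [[0.004, 1.0, -0.003, -0.002], [-0.813, 0.005, 0.582, 0.377], [0.582, -0.0, 0.813, -1.502], [0.0, 0.0, 0.0, 1.0]] dict_keys(['color', 'camera_matrix', 'world_to_cam'])
top [[414.0, 0.0, 272.1], [0.0, 414.0, 206.8], [0.0, 0.0, 1.0]] [[0.001, -1.0, 0.025, -0.025], [0.982, 0.006, 0.188, -0.561], [-0.188, 0.024, 0.982, -1.199], [0.0, 0.0, 0.0, 1.0]] dict_keys(['color', 'camera_matrix', 'world_to_cam'])
```

```bash
ls pics
```

```text
scene0.png
top0.png
```

View pics/scene0.png

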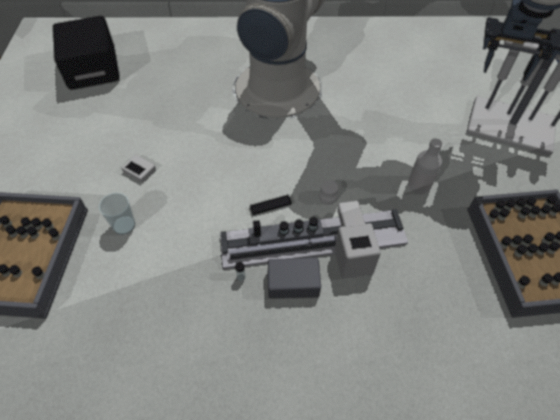

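View pics/top0.png

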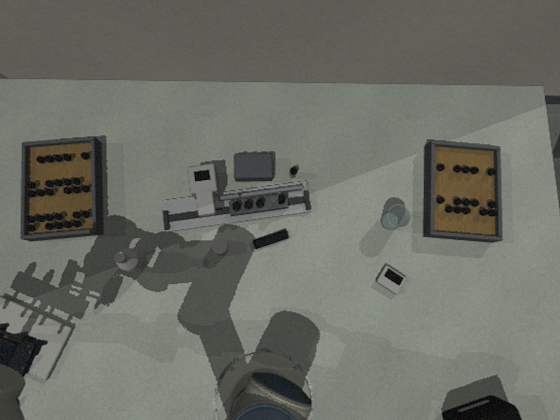

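The scene view shows the carriage with its handle near (257,228), the vials near (283,228), (298,226) and (313,222), and the reader near (355,235). In the top view the vials are around (235–285, 200). I'll enlarge both views.

```bash
python3 - <<'E'
import cv2
a=cv2.imread("pics/scene0.png")[185:305,205:415]; b=cv2.imread("pics/top0.png")[145:245,155:325]
cv2.imwrite("pics/s0z.png",cv2.resize(a,None,fx=3.8,fy=3.8,interpolation=cv2.INTER_CUBIC))
cv2.imwrite("pics/t0z.png",cv2.resize(b,None,fx=4.7,fy=4.7,interpolation=cv2.INTER_CUBIC))
E
```

```text
(no output)
```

View pics/s0z.png

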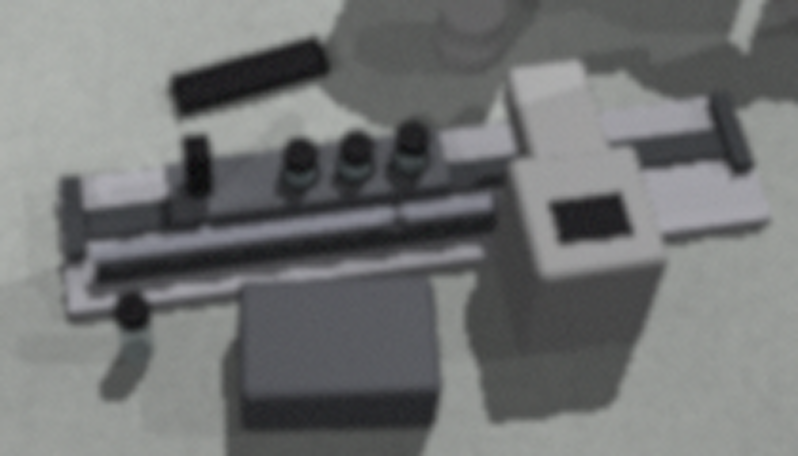

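View pics/t0z.png

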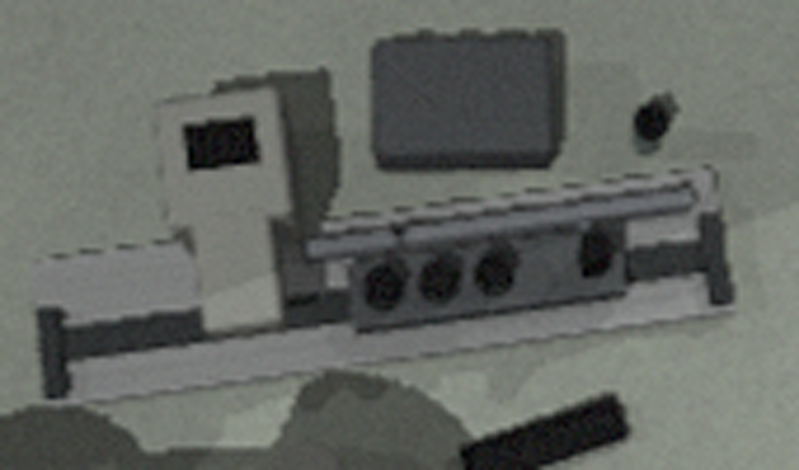

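```bash
cat >h.py <<'E'
import numpy as np,cv2
from scipy.spatial.transform import Rotation as R
def load(n): return dict(np.load(n))
def ray(s,u,v):
    K=s["camera_matrix"];W=s["world_to_cam"]
    d=np.linalg.inv(K)@[u,v,1];d=W[:3,:3].T@np.array([d[0],-d[1],-d[2]]);return -W[:3,:3].T@W[:3,3],d
def onz(s,u,v,z):
    c,d=ray(s,u,v);return c+d*(z-c[2])/d[2]
def proj(s,p):
    W=s["world_to_cam"];c=W[:3,:3]@p+W[:3,3];q=s["camera_matrix"]@[c[0],-c[1],-c[2]];return q[:2]/q[2]
def tri(s1,p1,s2,p2):
    A=[];B=[]
    for s,p in((s1,p1),(s2,p2)):
        c,d=ray(s,*p);d/=np.linalg.norm(d);M=np.eye(3)-np.outer(d,d);A.append(M);B.append(M@c)
    x=np.linalg.lstsq(np.vstack(A),np.hstack(B),rcond=None)[0]
    return x,[np.linalg.norm(M@x-b) for M,b in zip(A,B)]
E
python3 - <<'E'
from h import *
from cell import status
for n,(x0,y0,x1,y1) in(("scene0",(240,210,320,250)),("top0",(225,180,305,215))):
    s=load(n+".npz");g=s["color"].max(2)
    for th in (40,50):
        m=(g<th).astype(np.uint8);k=np.zeros_like(m);k[y0:y1,x0:x1]=m[y0:y1,x0:x1]
        N,l,st,ce=cv2.connectedComponentsWithStats(k)
        for i in range(1,N):
            if st[i,4]>12: print(n,th,st[i],ce[i].round(2))
    print(g[y0:y1,x0:x1].min())
print(R.from_quat(status.get_state()["eef_rot"]).as_matrix().round(3))
E
```

```text
scene0 40 [252 210  16   4  41] [257.95 211.  ]
scene0 40 [310 218   7   8  45] [313.18 221.73]
scene0 40 [295 221   7   8  42] [298.19 224.36]
scene0 40 [254 222   6  15  78] [256.51 229.51]
scene0 40 [280 223   8   8  45] [283.62 226.4 ]
scene0 40 [285 244  35   6  86] [304.53 247.26]
scene0 50 [251 210  18   5  52] [257.87 211.25]
scene0 50 [309 217   8   9  58] [312.88 221.53]
scene0 50 [295 221   8   8  55] [298.45 224.65]
scene0 50 [253 222   8  16  98] [256.47 229.89]
scene0 50 [280 222   8   9  58] [283.6  226.33]
scene0 50 [261 228  59  16 160] [295.58 235.63]
scene0 50 [247 238  12   7  32] [251.19 242.34]
scene0 50 [277 244  43   6 129] [302.39 247.27]
14
top0 40 [278 193   8  11  59] [281.32 198.36]
top0 40 [244 199   9  10  65] [248.31 203.98]
top0 40 [256 198   9  10  61] [259.97 202.21]
top0 40 [233 201   9  10  64] [236.38 205.78]
top0 50 [236 180  36   1  36] [253.5 180. ]
top0 50 [278 192   9  12  73] [281.7  197.74]
top0 50 [256 195   9  13  82] [260.13 201.68]
top0 50 [302 197   3   6  13] [303.31 199.62]
top0 50 [232 198  10  13  88] [236.73 204.78]
top0 50 [244 198   9  12  81] [248.32 203.7 ]
top0 50 [288 198   6   7  17] [289.47 200.94]
top0 50 [225 207   4   7  26] [226.42 209.77]
3
[[-0.     0.313  0.95 ]
 [-0.001  0.95  -0.313]
 [-1.    -0.001 -0.   ]]
```

```bash
python3 - <<'E'
from h import *
S=load("scene0.npz");T=load("top0.npz")
for nm,a,b in(("a",(283.6,226.4),(260,202.1)),("b",(298.3,224.5),(248.3,203.9)),("c",(313,221.6),(236.5,205.6))):
    x,r=tri(S,a,T,b);print(nm,x.round(4),np.round(r,4),"z=.066:",onz(S,*a,.066).round(4)[:2],onz(T,*b,.066).round(4)[:2])
# handle blob centre
x,r=tri(S,(256.5,229.6),T,(281.5,198));print("h",x,r)
# zoom pixel->orig  scene: 205+u/3.8-.37
def zs(u,v):return 205+(u+.5)/3.8-.5,185+(v+.5)/3.8-.5
def zt(u,v):return 155+(u+.5)/4.7-.5,145+(v+.5)/4.7-.5
print("htop scene",onz(S,*zs(195,140),.092),"top",onz(T,*zt(600,236),.092))
print("notch S",onz(S,*zs(397,214),.04),"T",onz(T,*zt(400,230),.04))
print("bar rear S",onz(S,*zs(97,262),.04),"T",onz(T,*zt(692,190),.04))
# bar edges
print("reader arm front/back edges T z.105:",onz(T,*zt(202,331),.105),onz(T,*zt(277,322),.105))
print("stage edge near T z .012",onz(T,*zt(75,401),.012),onz(T,*zt(733,312),.012))
print("wash bottle base T",onz(T,125,258,.17), onz(S,435,146,.17))
E
```

```text
a [0.5733 0.0141 0.0614] [0.0001 0.0001] z=.066: [0.5763 0.0142] [0.5723 0.014 ]
b [0.5677 0.0495 0.0608] [0.0004 0.0004] z=.066: [0.571  0.0496] [0.5666 0.049 ]
c [0.5616 0.0849 0.064 ] [0.0006 0.0006] z=.066: [0.5629 0.0853] [0.5612 0.0841]
h [ 0.5852377  -0.05053287  0.06646853] [np.float64(1.7560319556486383e-05), np.float64(1.756031955645395e-05)]
htop scene [ 0.57890632 -0.05094005  0.092     ] top [ 0.58938728 -0.05161983  0.092     ]
notch S [0.60153571 0.07558684 0.04      ] T [0.60402503 0.07657169 0.04      ]
bar rear S [ 0.6352161  -0.11283734  0.04      ] T [ 0.63233647 -0.11493089  0.04      ]
reader arm front/back edges T z.105: [0.52535568 0.19281706 0.105     ] [0.53120424 0.14725871 0.105     ]
stage edge near T z .012 [0.49423176 0.28855927 0.012     ] [ 0.55594106 -0.14402111  0.012     ]
wash bottle base T [0.39770652 0.37020737 0.17      ] [0.41458962 0.38129212 0.17      ]
```

```bash
python3 - <<'E'
from h import *
T=load("top0.npz");S=load("scene0.npz")
for s,nm,(x0,y0,x1,y1) in((T,"T",(160,175,315,235)),(S,"S",(215,205,415,275))):
    g=cv2.GaussianBlur(cv2.cvtColor(s["color"],cv2.COLOR_BGR2GRAY),(3,3),0)
    e=g[y0:y1,x0:x1]
    L=cv2.createLineSegmentDetector().detect(cv2.resize(e,None,fx=3,fy=3,interpolation=cv2.INTER_CUBIC))[0][:,0]
    for l in L:
        if np.hypot(l[2]-l[0],l[3]-l[1])<150: continue
        p=(l+.5)/3-.5+[x0,y0,x0,y0]
        a=onz(s,*p[:2],.04);b=onz(s,*p[2:],.04);d=a-b;d*=np.sign(d[1])
        print(nm,p.round(1),"ang z.04",np.degrees(np.arctan2(-d[0],d[1])).round(2),"len",np.linalg.norm(d).round(3))
E
```

```text
T [229.5 213.2 169.9 221.4] ang z.04 8.38 len 0.181
T [287.3 208.3 230.6 216.1] ang z.04 8.26 len 0.174
S [335.8 234.9 228.  248.7] ang z.04 8.12 len 0.263
S [230.  253.5 308.2 243.2] ang z.04 8.26 len 0.188
S [333.1 247.7 229.1 261.2] ang z.04 8.08 len 0.249
S [279.9 259.  330.2 252.4] ang z.04 8.06 len 0.121
```

Call:
servo_tool(fingers=0, plan=[{"delta_pos":[0.029,-0.04,0],"twist":[0,0,0.06]},{"delta_pos":[0.058,-0.08,0],"twist":[0,0,0.12]},{"delta_pos":[0.087,-0.12,0],"twist":[0,0,0.18]},{"delta_pos":[0.116,-0.16,0],"twist":[0,0,0.24]},{"delta_pos":[0.145,-0.2,0],"twist":[0,0,0.3]},{"delta_pos":[0.174,-0.24,0],"twist":[0,0,0.36]},{"delta_pos":[0.203,-0.28,0],"twist":[0,0,0.42]},{"delta_pos":[0.232,-0.32,0],"twist":[0,0,0.48]},{"delta_pos":[0.261,-0.36,0],"twist":[0,0,0.54]},{"delta_pos":[0.29,-0.4,0],"twist":[0,0,0.588]}])

```text
time: 0.93
ee_pos: [0.4139, 0.2915, 0.2321]
eef_rot: [-0.052, 0.705, 0.051, 0.705]
ft_force: [0.2, 0.8, -0.3]
finger_gap: 0.0277
```

Call:
servo_tool(plan=[{"delta_pos":[0.03,-0.041,0],"twist":[0,0,0]},{"delta_pos":[0.06,-0.083,0],"twist":[0,0,0]},{"delta_pos":[0.09,-0.124,0],"twist":[0,0,0]},{"delta_pos":[0.12,-0.165,0],"twist":[0,0,0]},{"delta_pos":[0.15,-0.206,0],"twist":[0,0,0]},{"delta_pos":[0.175,-0.24,0],"twist":[0,0,0]},{"delta_pos":[0.19,-0.265,-0.03],"twist":[0,0,0]},{"delta_pos":[0.198,-0.275,-0.06],"twist":[0,0,0]},{"delta_pos":[0.198,-0.275,-0.1],"twist":[0,0,0]},{"delta_pos":[0.198,-0.275,-0.12],"twist":[0,0,0]}])

```text
time: 1.77
ee_pos: [0.5614, 0.0843, 0.1391]
eef_rot: [-0.051, 0.706, 0.051, 0.704]
ft_force: [-0.6, 0.2, -1.3]
finger_gap: 0.0003
```

```bash
cat >look.py <<'E'
import sys
from h import *
from cell import status,snapshot
s=status.get_state();M=R.from_quat(s["eef_rot"]).as_matrix()
print(s["time"],s["ee_pos"].round(4),s["ft_force"].round(2),s["finger_gap"],s["qpos"].round(2));print(M.round(3).tolist(),"yaw",np.degrees(np.arctan2(-M[0,1],M[1,1])))
if len(sys.argv)>1:
    n=sys.argv[1]
    a=snapshot("scene");np.savez(n+"S.npz",**a);b=snapshot("top");np.savez(n+"T.npz",**b)
    A=cv2.resize(a["color"][165:305,205:405],None,fx=2.8,fy=2.8,interpolation=cv2.INTER_CUBIC)[:390];B=cv2.resize(b["color"][145:285,155:325],None,fx=2.8*1,fy=2.8,interpolation=cv2.INTER_CUBIC)[:390]
    B=B[:, :240] if 0 else B
    C=np.hstack([A,B]);f=800/C.shape[1];cv2.imwrite(f"pics/{n}.png",cv2.resize(C,None,fx=f,fy=f))
E
python3 look.py l1
```

```text
1.7667 [0.5614 0.0843 0.1391] [-0.65  0.16 -1.28] 0.0002576517651825821 [ 0.04  0.52  1.59 -0.    1.03 -1.67]
[[-0.003, -0.144, 0.99], [-0.001, 0.99, 0.144], [-1.0, -0.001, -0.003]] yaw 8.258728435275415
```

View pics/l1.png

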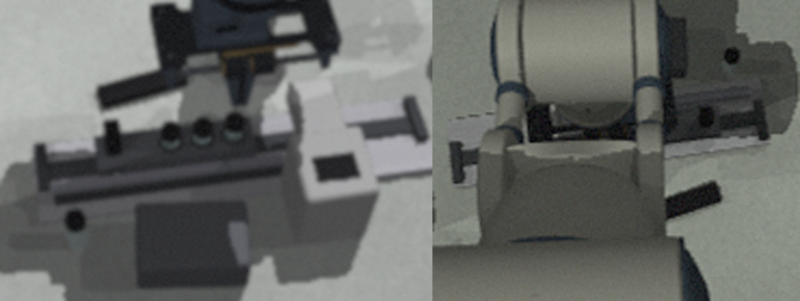

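The scene view shows the closed fingers directly over vial c, at about (237,95) in the composite. Descending to press it.

Call:
servo_tool(plan=[{"delta_pos":[0.001,0.001,-0.02],"twist":[0,0,0]},{"delta_pos":[0.001,0.001,-0.04],"twist":[0,0,0]},{"delta_pos":[0.001,0.001,-0.05],"twist":[0,0,0]},{"delta_pos":[0.001,0.001,-0.056],"twist":[0,0,0]},{"delta_pos":[0.001,0.001,-0.06],"twist":[0,0,0]},{"delta_pos":[0.001,0.001,-0.063],"twist":[0,0,0]},{"delta_pos":[0.001,0.001,-0.066],"twist":[0,0,0]},{"delta_pos":[0.001,0.001,-0.068],"twist":[0,0,0]},{"delta_pos":[0.001,0.001,-0.07],"twist":[0,0,0]},{"delta_pos":[0.001,0.001,-0.07],"twist":[0,0,0]}])

```text
time: 2.7
ee_pos: [0.5618, 0.0858, 0.0876]
eef_rot: [-0.052, 0.707, 0.051, 0.704]
ft_force: [-0.5, 0.2, 1.0]
finger_gap: 0.0005
```

Call:
servo_tool(plan=[{"delta_pos":[0.001,-0.001,-0.001],"twist":[0,0,0]},{"delta_pos":[0.001,-0.001,-0.002],"twist":[0,0,0]},{"delta_pos":[0.001,-0.001,-0.003],"twist":[0,0,0]},{"delta_pos":[0.001,-0.001,-0.004],"twist":[0,0,0]},{"delta_pos":[0.001,-0.001,-0.005],"twist":[0,0,0]},{"delta_pos":[0.001,-0.001,-0.006],"twist":[0,0,0]},{"delta_pos":[0.001,-0.001,-0.007],"twist":[0,0,0]},{"delta_pos":[0.001,-0.001,-0.007],"twist":[0,0,0]},{"delta_pos":[0.001,-0.001,-0.007],"twist":[0,0,0]},{"delta_pos":[0.001,-0.001,-0.007],"twist":[0,0,0]}])

```text
time: 3.53
ee_pos: [0.5631, 0.0852, 0.0846]
eef_rot: [-0.052, 0.706, 0.051, 0.705]
ft_force: [-9.4, 1.8, 37.3]
finger_gap: 0.0004
```

```bash
python3 look.py l2
```

```text
3.5333 [0.5631 0.0852 0.0846] [-9.4   1.76 37.27] 0.00040682628798419416 [ 0.05  0.6   1.64 -0.    0.91 -1.67]
[[-0.002, -0.145, 0.989], [-0.001, 0.989, 0.145], [-1.0, -0.001, -0.002]] yaw 8.323419800989182
```

View pics/l2.png

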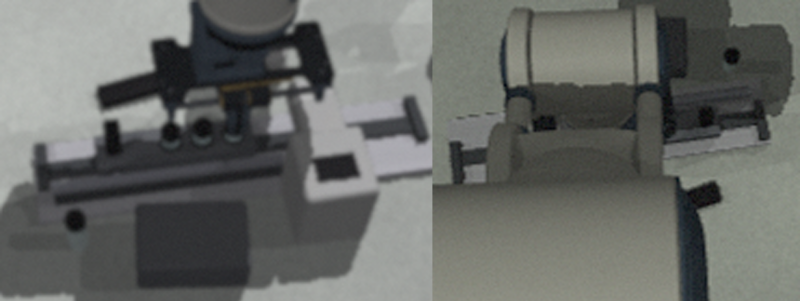

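Vial c stopped firmly with the tip at 65.6 mm under 37 N, so it is home. Next is vial b.

Call:
servo_tool(plan=[{"delta_pos":[0,0,0.015],"twist":[0,0,0]},{"delta_pos":[0,0,0.03],"twist":[0,0,0]},{"delta_pos":[0.001,-0.008,0.032],"twist":[0,0,0]},{"delta_pos":[0.004,-0.028,0.032],"twist":[0,0,0]},{"delta_pos":[0.006,-0.045,0.032],"twist":[0,0,0]},{"delta_pos":[0.006,-0.048,0.03],"twist":[0,0,0]},{"delta_pos":[0.006,-0.048,0.022],"twist":[0,0,0]},{"delta_pos":[0.006,-0.048,0.014],"twist":[0,0,0]},{"delta_pos":[0.006,-0.048,0.009],"twist":[0,0,0]},{"delta_pos":[0.006,-0.048,0.005],"twist":[0,0,0]}])

```text
time: 4.47
ee_pos: [0.5672, 0.0495, 0.0875]
eef_rot: [-0.052, 0.706, 0.051, 0.704]
ft_force: [-2.4, -0.7, 6.6]
finger_gap: 0.0005
```

Call:
servo_tool(plan=[{"delta_pos":[0,0,-0.001],"twist":[0,0,0]},{"delta_pos":[0,0,-0.002],"twist":[0,0,0]},{"delta_pos":[0,0,-0.003],"twist":[0,0,0]},{"delta_pos":[0,0,-0.004],"twist":[0,0,0]},{"delta_pos":[0,0,-0.005],"twist":[0,0,0]},{"delta_pos":[0,0,-0.005],"twist":[0,0,0]},{"delta_pos":[0,0,-0.006],"twist":[0,0,0]},{"delta_pos":[0,0,-0.006],"twist":[0,0,0]},{"delta_pos":[0,0,-0.006],"twist":[0,0,0]},{"delta_pos":[0,0,-0.006],"twist":[0,0,0]}])

```text
time: 5.3
ee_pos: [0.5677, 0.0498, 0.0846]
eef_rot: [-0.052, 0.706, 0.051, 0.705]
ft_force: [-9.1, -3.7, 38.9]
finger_gap: -0.0001
```

Vial b stopped at the same height. Next is vial a.

Call:
servo_tool(plan=[{"delta_pos":[0,0,0.015],"twist":[0,0,0]},{"delta_pos":[0,0,0.03],"twist":[0,0,0]},{"delta_pos":[0.001,-0.008,0.032],"twist":[0,0,0]},{"delta_pos":[0.004,-0.028,0.032],"twist":[0,0,0]},{"delta_pos":[0.006,-0.045,0.032],"twist":[0,0,0]},{"delta_pos":[0.007,-0.048,0.03],"twist":[0,0,0]},{"delta_pos":[0.007,-0.048,0.022],"twist":[0,0,0]},{"delta_pos":[0.007,-0.048,0.014],"twist":[0,0,0]},{"delta_pos":[0.007,-0.048,0.009],"twist":[0,0,0]},{"delta_pos":[0.007,-0.048,0.005],"twist":[0,0,0]}])

```text
time: 6.13
ee_pos: [0.5724, 0.0142, 0.0875]
eef_rot: [-0.052, 0.706, 0.051, 0.704]
ft_force: [-2.2, -0.9, 6.7]
finger_gap: 0.0004
```

Call:
servo_tool(plan=[{"delta_pos":[0,0,-0.001],"twist":[0,0,0]},{"delta_pos":[0,0,-0.002],"twist":[0,0,0]},{"delta_pos":[0,0,-0.003],"twist":[0,0,0]},{"delta_pos":[0,0,-0.004],"twist":[0,0,0]},{"delta_pos":[0,0,-0.005],"twist":[0,0,0]},{"delta_pos":[0,0,-0.005],"twist":[0,0,0]},{"delta_pos":[0,0,-0.005],"twist":[0,0,0]},{"delta_pos":[0,0,-0.005],"twist":[0,0,0]},{"delta_pos":[0,0,-0.005],"twist":[0,0,0]},{"delta_pos":[0,0,-0.005],"twist":[0,0,0]}])

```text
time: 6.97
ee_pos: [0.5726, 0.0143, 0.0848]
eef_rot: [-0.053, 0.706, 0.051, 0.705]
ft_force: [-6.1, -2.5, 25.6]
finger_gap: 0.0006
```

Call:
servo_tool(fingers=45, plan=[{"delta_pos":[0,0,0.02],"twist":[0,0,0]},{"delta_pos":[0,0,0.045],"twist":[0,0,0]},{"delta_pos":[0,0,0.07],"twist":[0,0,0]},{"delta_pos":[0,0,0.09],"twist":[0,0,0]},{"delta_pos":[0.003,-0.02,0.1],"twist":[0,0,0]},{"delta_pos":[0.006,-0.04,0.1],"twist":[0,0,0]},{"delta_pos":[0.009,-0.06,0.1],"twist":[0,0,0]},{"delta_pos":[0.012,-0.08,0.1],"twist":[0,0,0]},{"delta_pos":[0.012,-0.086,0.1],"twist":[0,0,0]},{"delta_pos":[0.012,-0.086,0.1],"twist":[0,0,0]}])

```text
time: 7.8
ee_pos: [0.5816, -0.051, 0.1594]
eef_rot: [-0.052, 0.706, 0.051, 0.704]
ft_force: [0.6, 0.6, -0.7]
finger_gap: 0.045
```

```bash
python3 look.py l3; python3 - <<'E'
from h import *
S=load("l3S.npz");O=load("scene0.npz")
a=cv2.resize(np.vstack([O["color"][205:255,235:335],S["color"][205:255,235:335]]),None,fx=5.8,fy=5.8,interpolation=cv2.INTER_CUBIC);cv2.imwrite("pics/l3z.png",a)
g=S["color"].max(2);m=(g<40).astype(np.uint8);k=np.zeros_like(m);k[210:245,245:320]=m[210:245,245:320]
N,l,st,ce=cv2.connectedComponentsWithStats(k)
for i in range(1,N):
    if st[i,4]>12: print(st[i],ce[i].round(2))
for p in((.5726,.0140,.066),(.5675,.0496,.066),(.5624,.0852,.066),(.5819,-.0503,.092),(.5819,-.0503,.044)): print(p,proj(S,np.array(p)).round(1))
E
```

```text
7.8 [ 0.5816 -0.051   0.1594] [ 0.64  0.63 -0.68] 0.04500321379191756 [-0.19  0.52  1.53 -0.    1.09 -1.9 ]
[[-0.002, -0.146, 0.989], [-0.002, 0.989, 0.146], [-1.0, -0.001, -0.002]] yaw 8.37563350663252
[252 210  16   4  39] [257.82 210.97]
[294 221  10   8  63] [298.56 225.05]
[309 221   8   6  31] [312.68 224.29]
[254 222   7  15  86] [256.87 229.73]
[279 223  11   8  67] [284.03 226.99]
(0.5726, 0.014, 0.066) [283.5 225.1]
(0.5675, 0.0496, 0.066) [298.3 223.3]
(0.5624, 0.0852, 0.066) [312.9 221.4]
(0.5819, -0.0503, 0.092) [256.2 222.5]
(0.5819, -0.0503, 0.044) [257.  233.4]
```

View pics/l3z.png

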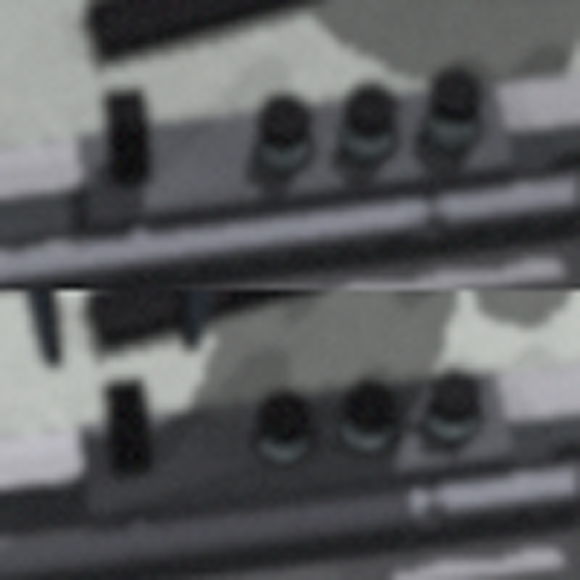

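All three caps now sit equally low on the carriage (composite rows ~415–425, bottom half). The handle at (257,222) px matches its predicted position. Descending on the handle.

Call:
servo_tool(plan=[{"delta_pos":[0,0.001,-0.015],"twist":[0,0,0]},{"delta_pos":[0,0.001,-0.03],"twist":[0,0,0]},{"delta_pos":[0,0.001,-0.045],"twist":[0,0,0]},{"delta_pos":[0,0.001,-0.06],"twist":[0,0,0]},{"delta_pos":[0,0.001,-0.075],"twist":[0,0,0]},{"delta_pos":[0,0.001,-0.09],"twist":[0,0,0]},{"delta_pos":[0,0.001,-0.1],"twist":[0,0,0]},{"delta_pos":[0,0.001,-0.108],"twist":[0,0,0]},{"delta_pos":[0,0.001,-0.108],"twist":[0,0,0]},{"delta_pos":[0,0.001,-0.108],"twist":[0,0,0]}])

```text
time: 8.73
ee_pos: [0.5814, -0.049, 0.0783]
eef_rot: [-0.052, 0.706, 0.052, 0.704]
ft_force: [0.4, 0.7, 0.2]
finger_gap: 0.0446
```

Call:
servo_tool(fingers=5, plan=[{"delta_pos":[0,0,0],"twist":[0,0,0]},{"delta_pos":[0,0,0],"twist":[0,0,0]},{"delta_pos":[0,0,0],"twist":[0,0,0]},{"delta_pos":[0,0,0],"twist":[0,0,0]},{"delta_pos":[0,0,0],"twist":[0,0,0]},{"delta_pos":[0,0,0],"twist":[0,0,0]},{"delta_pos":[0,0,0],"twist":[0,0,0]},{"delta_pos":[0,0,0],"twist":[0,0,0]},{"delta_pos":[0,0,0],"twist":[0,0,0]},{"delta_pos":[0,0,0],"twist":[0,0,0]}])

```text
time: 9.57
ee_pos: [0.5816, -0.0491, 0.0786]
eef_rot: [-0.052, 0.706, 0.051, 0.704]
ft_force: [-0.7, -1.6, 6.3]
finger_gap: 0.0178
```

```bash
python3 look.py l4
```

```text
9.5667 [ 0.5816 -0.0491  0.0786] [-0.7  -1.61  6.32] 0.017799776988321903 [-0.19  0.62  1.6  -0.    0.91 -1.9 ]
[[-0.002, -0.147, 0.989], [-0.002, 0.989, 0.147], [-1.0, -0.001, -0.002]] yaw 8.426854566560296
```

View pics/l4.png

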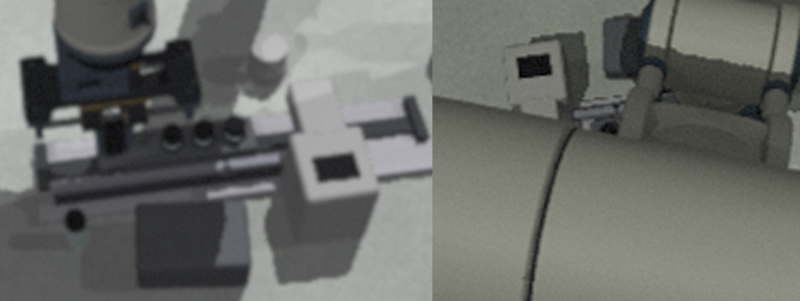

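The handle is gripped at 17.8 mm. I'll slide about 112 mm along the rail, stopping short of the estimated 121 mm.

Call:
servo_tool(plan=[{"delta_pos":[-0.0014,0.01,0],"twist":[0,0,0]},{"delta_pos":[-0.0036,0.025,0],"twist":[0,0,0]},{"delta_pos":[-0.0058,0.04,0],"twist":[0,0,0]},{"delta_pos":[-0.0079,0.055,0],"twist":[0,0,0]},{"delta_pos":[-0.0101,0.07,0],"twist":[0,0,0]},{"delta_pos":[-0.0122,0.085,0],"twist":[0,0,0]},{"delta_pos":[-0.0144,0.1,0],"twist":[0,0,0]},{"delta_pos":[-0.0158,0.11,0],"twist":[0,0,0]},{"delta_pos":[-0.0166,0.115,0],"twist":[0,0,0]},{"delta_pos":[-0.0166,0.115,0],"twist":[0,0,0]}])

```text
time: 10.5
ee_pos: [0.5687, 0.038, 0.0786]
eef_rot: [-0.052, 0.706, 0.052, 0.704]
ft_force: [-3.2, 4.7, 4.5]
finger_gap: 0.0176
```

Call:
servo_tool(plan=[{"delta_pos":[-0.0006,0.004,0],"twist":[0,0,0]},{"delta_pos":[-0.0012,0.008,0],"twist":[0,0,0]},{"delta_pos":[-0.0017,0.012,0],"twist":[0,0,0]},{"delta_pos":[-0.0023,0.016,0],"twist":[0,0,0]},{"delta_pos":[-0.0029,0.02,0],"twist":[0,0,0]},{"delta_pos":[-0.0035,0.024,0],"twist":[0,0,0]},{"delta_pos":[-0.004,0.028,0],"twist":[0,0,0]},{"delta_pos":[-0.0043,0.03,0],"twist":[0,0,0]},{"delta_pos":[-0.0043,0.03,0],"twist":[0,0,0]},{"delta_pos":[-0.0043,0.03,0],"twist":[0,0,0]}])

```text
time: 11.33
ee_pos: [0.5653, 0.0605, 0.0787]
eef_rot: [-0.052, 0.706, 0.052, 0.704]
ft_force: [-4.0, 2.4, 3.8]
finger_gap: 0.0182
```

```bash
python3 look.py l5; python3 - <<'E'
import cv2,numpy as np
from h import *
S=load("l5S.npz");a=cv2.resize(S["color"][195:265,235:365],None,fx=6,fy=6,interpolation=cv2.INTER_CUBIC);cv2.imwrite("pics/l5z.png",a)
E
```

```text
11.3333 [0.5653 0.0605 0.0787] [-4.01  2.44  3.8 ] 0.01819234829940186 [ 0.    0.61  1.64 -0.    0.89 -1.72]
[[-0.003, -0.147, 0.989], [-0.001, 0.989, 0.147], [-1.0, -0.0, -0.003]] yaw 8.443200642019711
```

View pics/l5z.png

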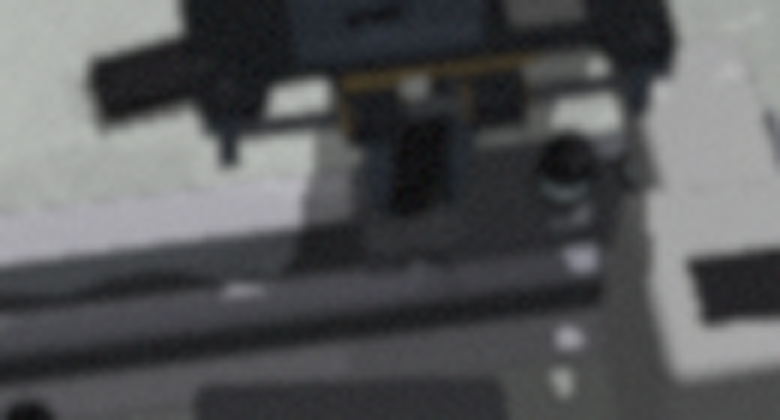

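Call:
servo_tool(plan=[{"delta_pos":[-0.0001,0.0007,0],"twist":[0,0,0]},{"delta_pos":[-0.0002,0.0014,0],"twist":[0,0,0]},{"delta_pos":[-0.0003,0.0021,0],"twist":[0,0,0]},{"delta_pos":[-0.0004,0.0028,0],"twist":[0,0,0]},{"delta_pos":[-0.0005,0.0035,0],"twist":[0,0,0]},{"delta_pos":[-0.0006,0.0042,0],"twist":[0,0,0]},{"delta_pos":[-0.0007,0.005,0],"twist":[0,0,0]},{"delta_pos":[-0.0008,0.0055,0],"twist":[0,0,0]},{"delta_pos":[-0.0009,0.006,0],"twist":[0,0,0]},{"delta_pos":[-0.001,0.0065,0],"twist":[0,0,0]}])

```text
time: 12.27
ee_pos: [0.5646, 0.0651, 0.0787]
eef_rot: [-0.052, 0.706, 0.052, 0.704]
ft_force: [-2.1, -4.2, 3.4]
finger_gap: 0.0178
```

Call:
servo_tool(plan=[{"delta_pos":[0,0.0002,0],"twist":[0,0,0]},{"delta_pos":[0,0.0005,0],"twist":[0,0,0]},{"delta_pos":[-0.0001,0.0007,0],"twist":[0,0,0]},{"delta_pos":[-0.0001,0.001,0],"twist":[0,0,0]},{"delta_pos":[-0.0002,0.0012,0],"twist":[0,0,0]},{"delta_pos":[-0.0002,0.0015,0],"twist":[0,0,0]},{"delta_pos":[-0.0003,0.0018,0],"twist":[0,0,0]},{"delta_pos":[-0.0003,0.002,0],"twist":[0,0,0]},{"delta_pos":[-0.0003,0.0022,0],"twist":[0,0,0]},{"delta_pos":[-0.0003,0.0025,0],"twist":[0,0,0]}])

```text
time: 13.1
ee_pos: [0.5644, 0.067, 0.0787]
eef_rot: [-0.052, 0.706, 0.052, 0.704]
ft_force: [-3.5, -1.9, 3.9]
finger_gap: 0.0175
```

Call:
servo_tool(plan=[{"delta_pos":[0,0.0002,0],"twist":[0,0,0]},{"delta_pos":[0,0.0003,0],"twist":[0,0,0]},{"delta_pos":[-0.0001,0.0005,0],"twist":[0,0,0]},{"delta_pos":[-0.0001,0.0006,0],"twist":[0,0,0]},{"delta_pos":[-0.0001,0.0008,0],"twist":[0,0,0]},{"delta_pos":[-0.0001,0.0009,0],"twist":[0,0,0]},{"delta_pos":[-0.0002,0.0011,0],"twist":[0,0,0]},{"delta_pos":[-0.0002,0.0012,0],"twist":[0,0,0]},{"delta_pos":[-0.0002,0.0014,0],"twist":[0,0,0]},{"delta_pos":[-0.0002,0.0015,0],"twist":[0,0,0]}])

```text
time: 13.93
ee_pos: [0.5642, 0.0682, 0.0787]
eef_rot: [-0.052, 0.706, 0.052, 0.704]
ft_force: [-2.5, 0.2, 3.5]
finger_gap: 0.0182
```

Call:
servo_tool(plan=[{"delta_pos":[0,0.0002,0],"twist":[0,0,0]},{"delta_pos":[0,0.0003,0],"twist":[0,0,0]},{"delta_pos":[-0.0001,0.0005,0],"twist":[0,0,0]},{"delta_pos":[-0.0001,0.0006,0],"twist":[0,0,0]},{"delta_pos":[-0.0001,0.0008,0],"twist":[0,0,0]},{"delta_pos":[-0.0001,0.0009,0],"twist":[0,0,0]},{"delta_pos":[-0.0002,0.0011,0],"twist":[0,0,0]},{"delta_pos":[-0.0002,0.0012,0],"twist":[0,0,0]},{"delta_pos":[-0.0002,0.0014,0],"twist":[0,0,0]},{"delta_pos":[-0.0002,0.0015,0],"twist":[0,0,0]}])

```text
time: 14.77
ee_pos: [0.564, 0.0694, 0.0786]
eef_rot: [-0.052, 0.706, 0.052, 0.704]
ft_force: [-3.3, -0.0, 4.0]
finger_gap: 0.0181
```

Call:
servo_tool(plan=[{"delta_pos":[0,0.0002,0],"twist":[0,0,0]},{"delta_pos":[0,0.0003,0],"twist":[0,0,0]},{"delta_pos":[-0.0001,0.0005,0],"twist":[0,0,0]},{"delta_pos":[-0.0001,0.0006,0],"twist":[0,0,0]},{"delta_pos":[-0.0001,0.0008,0],"twist":[0,0,0]},{"delta_pos":[-0.0001,0.0009,0],"twist":[0,0,0]},{"delta_pos":[-0.0002,0.0011,0],"twist":[0,0,0]},{"delta_pos":[-0.0002,0.0012,0],"twist":[0,0,0]},{"delta_pos":[-0.0002,0.0014,0],"twist":[0,0,0]},{"delta_pos":[-0.0002,0.0015,0],"twist":[0,0,0]}])

```text
time: 15.6
ee_pos: [0.5639, 0.0703, 0.0787]
eef_rot: [-0.052, 0.706, 0.052, 0.704]
ft_force: [-2.7, -4.1, 4.5]
finger_gap: 0.0177
```

Call:
servo_tool(plan=[{"delta_pos":[0,0.0002,0],"twist":[0,0,0]},{"delta_pos":[0,0.0003,0],"twist":[0,0,0]},{"delta_pos":[-0.0001,0.0005,0],"twist":[0,0,0]},{"delta_pos":[-0.0001,0.0006,0],"twist":[0,0,0]},{"delta_pos":[-0.0001,0.0008,0],"twist":[0,0,0]},{"delta_pos":[-0.0001,0.0009,0],"twist":[0,0,0]},{"delta_pos":[-0.0002,0.0011,0],"twist":[0,0,0]},{"delta_pos":[-0.0002,0.0012,0],"twist":[0,0,0]},{"delta_pos":[-0.0002,0.0014,0],"twist":[0,0,0]},{"delta_pos":[-0.0002,0.0015,0],"twist":[0,0,0]}])

```text
time: 16.43
ee_pos: [0.5639, 0.0707, 0.0787]
eef_rot: [-0.053, 0.706, 0.051, 0.704]
ft_force: [-1.1, -11.0, 3.9]
finger_gap: 0.0178
```

The force rose to −11 N with almost no motion at s ≈ 121 mm, which fits the ball seated against the far wall of the notch. I'll relax the push.

Call:
servo_tool(plan=[{"delta_pos":[0,0,0],"twist":[0,0,0]},{"delta_pos":[0,0,0],"twist":[0,0,0]},{"delta_pos":[0,0,0],"twist":[0,0,0]},{"delta_pos":[0,0,0],"twist":[0,0,0]},{"delta_pos":[0,0,0],"twist":[0,0,0]},{"delta_pos":[0,0,0],"twist":[0,0,0]},{"delta_pos":[0,0,0],"twist":[0,0,0]},{"delta_pos":[0,0,0],"twist":[0,0,0]},{"delta_pos":[0,0,0],"twist":[0,0,0]},{"delta_pos":[0,0,0],"twist":[0,0,0]}])

```text
time: 17.27
ee_pos: [0.5639, 0.0705, 0.0787]
eef_rot: [-0.053, 0.706, 0.051, 0.704]
ft_force: [-2.2, -6.2, 4.5]
finger_gap: 0.0179
```

```bash
python3 look.py l6; python3 - <<'E'
from h import *
S=load("l6S.npz");T=load("l6T.npz");a=cv2.resize(S["color"][195:265,235:365],None,fx=6,fy=6,interpolation=cv2.INTER_CUBIC);a=cv2.convertScaleAbs(a,alpha=1.6);cv2.imwrite("pics/l6z.png",a)
E
```

```text
17.2667 [0.5639 0.0705 0.0787] [-2.24 -6.18  4.45] 0.017870816868615514 [ 0.02  0.61  1.64 -0.    0.89 -1.7 ]
[[-0.003, -0.147, 0.989], [-0.003, 0.989, 0.147], [-1.0, -0.002, -0.003]] yaw 8.444316745932628
```

View pics/l6z.png

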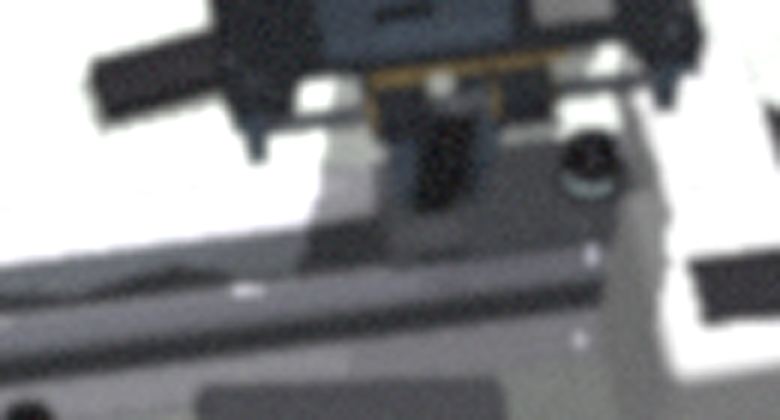

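Call:
servo_tool(plan=[{"delta_pos":[0,-0.0003,0],"twist":[0,0,0]},{"delta_pos":[0,-0.0006,0],"twist":[0,0,0]},{"delta_pos":[0.0001,-0.0008,0],"twist":[0,0,0]},{"delta_pos":[0.0001,-0.001,0],"twist":[0,0,0]},{"delta_pos":[0.0002,-0.0012,0],"twist":[0,0,0]},{"delta_pos":[0.0002,-0.0013,0],"twist":[0,0,0]},{"delta_pos":[0.0002,-0.0013,0],"twist":[0,0,0]},{"delta_pos":[0.0002,-0.0013,0],"twist":[0,0,0]},{"delta_pos":[0.0002,-0.0013,0],"twist":[0,0,0]},{"delta_pos":[0.0002,-0.0013,0],"twist":[0,0,0]}])

```text
time: 18.2
ee_pos: [0.5639, 0.0701, 0.0787]
eef_rot: [-0.053, 0.706, 0.051, 0.704]
ft_force: [-2.9, 4.9, 3.5]
finger_gap: 0.018
```

Call:
servo_tool(plan=[{"delta_pos":[0,0.0001,0],"twist":[0,0,0]},{"delta_pos":[0,0.0001,0],"twist":[0,0,0]},{"delta_pos":[0,0.0001,0],"twist":[0,0,0]},{"delta_pos":[0,0.0001,0],"twist":[0,0,0]},{"delta_pos":[0,0.0001,0],"twist":[0,0,0]},{"delta_pos":[0,0.0001,0],"twist":[0,0,0]},{"delta_pos":[0,0.0001,0],"twist":[0,0,0]},{"delta_pos":[0,0.0001,0],"twist":[0,0,0]},{"delta_pos":[0,0.0001,0],"twist":[0,0,0]},{"delta_pos":[0,0.0001,0],"twist":[0,0,0]}])

```text
time: 19.03
ee_pos: [0.5639, 0.0702, 0.0787]
eef_rot: [-0.053, 0.706, 0.051, 0.704]
ft_force: [-3.2, 2.2, 4.7]
finger_gap: 0.0182
```

```bash
python3 look.py l7; python3 - <<'E'
from h import *
S=load("l7S.npz")
# mouth of ball/notch compare, vial c & a pixels
for s in (.119,.1205,.122): print(s,proj(S,np.array([.5819,-.0491,.092])+s*np.array([-.1426,.9898,0])).round(1))
g=load("l7S.npz")["color"].max(2);m=(g<40).astype(np.uint8);k=np.zeros_like(m);k[212:235,295:345]=m[212:235,295:345]
N,l,st,ce=cv2.connectedComponentsWithStats(k)
for i in range(1,N):
    if st[i,4]>12: print(st[i],ce[i].round(2))
cv2.imwrite("pics/l7f.png",S["color"])
E
```

```text
19.0333 [0.5639 0.0702 0.0787] [-3.21  2.23  4.71] 0.01820064579724549 [ 0.02  0.61  1.64 -0.    0.89 -1.7 ]
[[-0.003, -0.147, 0.989], [-0.002, 0.989, 0.147], [-1.0, -0.001, -0.003]] yaw 8.446463285360277
0.119 [306.7 216.3]
0.1205 [307.3 216.2]
0.122 [307.9 216.1]
[298 212  17  19 225] [307.02 220.23]
[317 212  10   4  25] [321.64 213.16]
[327 218  12   7  64] [332.78 221.19]
```

View pics/l7f.png

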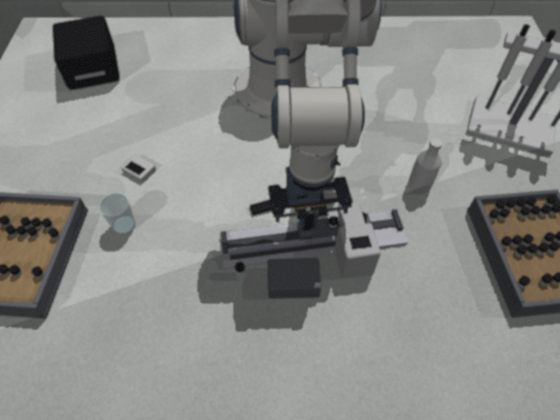

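```bash
python3 -c "
from cell import env,status
print(env.job_done());s=status.get_state();print(s['time'],s['ee_pos'],s['ft_force'],s['finger_gap'])"
```

```text
the job is handed in; nothing more can be done
None
the job is handed in; nothing more can be done
```

I pressed all three vials home, slid the carriage by its handle to the notch, and handed the job in at about 19 s with the handle still gripped. No verdict is reported.

- **Vials:** I pressed c, then b, then a, before moving the carriage. Each hit a firm stop with the fingertips at 65.6–65.8 mm (66 mm is home), under 37, 39 and 26 N. A picture afterwards showed the three caps equally low.
- **Carriage:** I slid it about 120.5 mm; the camera estimates of the notch were 120–123 mm. At 121 mm the resistance rose from about 4 N to 11 N with only 0.4 mm of motion. Backing off 1 mm moved it only 0.4 mm and reversed the force to about 5 N, so the ball appears to be seated.
- **At hand-in:** the grip gap was 18.2 mm and the force along the rail was about 2 N.
- **Less certain:**
  - The draw-in just before the notch showed only as the drag falling to zero, not as a clear forward pull.
  - The backward push stayed below the 8 N the notch should hold.
  - The ball in the notch was not clearly visible because of shadow.
- **Other things on the bench:** the ones visible in the last picture looked unmoved. The jar was hidden behind the arm, so I could not check it.

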